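Hang a keyhole bracket on the slotted panel

TASK

Pick up the keyhole bracket that lies on its side, stand it upright on its foot on the bench, clear of the panel, and let go. Then take it again by the top edge of its plate and hang it on the panel: bring the big hole of the keyhole over the screw head, push the plate back to the panel and slide it down until the slot sits fully on the screw, then let go so that it hangs there upright with its foot toward you. The screw's height in the panel's slot differs each time and has to be felt for (or seen); do not disturb the other things on the bench.

Things in the scene. Friction and masses are not known exactly. Their poses are not given: they have to be found in the camera images.
- bracket: loose aluminium L bracket, 0.36-0.54 kg: plate 165 tall (z) x 70 (y) x 8 mm (x -8 to 0), foot 12 mm thick to x -75 mm with a 20 mm high lip at its front end. Origin: middle of the plate's lower rear edge, level with the foot's underside; x out of the rear face, z up the plate. Centre of mass 25 mm before, 40 mm above the origin. Starts on its +y side, z level to the robot's left, x ahead, +-20 deg
- bracket_hole (a point): centre of the keyhole's round through hole, 28 mm in diameter, on the plate's rear face, 54 mm up the plate. From it a slot 12 mm wide runs up the plate and ends 88 mm above the plate's lower end
- bracket_slot_end (a point): on the plate's rear face, 84 mm up the plate: where the axis of the screw's 8 mm shank lies when the slot's upper end rests on it
- bracket_top_edge (a point): middle of the plate's top edge, on the rear face, 165 mm up the plate. Hung, the plate stands 38 mm or more above the panel's top, the only place with room for a finger behind it
- panel: fixed grey upright panel 130 wide, 180 high, 10 mm thick, its foot plate behind it. Origin: on the bench, mid lower edge of the front face (plane x = 0); x into the panel, z up. In its middle (y = 0) a fixed screw points to -x: shank 8 mm thick, 10 mm long, then a head 20 mm wide, 5 mm thick. The screw's centre stands 137 to 161 mm above the bench; which height is not reported
- paste_tin: bystander: tin 83 mm in diameter, 90 mm high, origin at the middle of its underside; leave alone
- carton_3: bystander: small closed carton 84x106x52 mm, origin at the middle of its underside; leave alone
- arbor_2: bystander: steel arbor standing upright, 50 mm in diameter at its foot, 108 mm high, origin at the middle of its underside; leave alone
Not all that is in view belongs to the job. Of the things that look like the panel, the larger one is meant.

How it is judged:
On the way, in this order (a step that is already met when the one before it is completed fails the run):
1. the bracket stands upright on its foot on the bench, at least 80 mm from the panel's origin, let go and at rest (angle between bracket's own z axis and vertical below 0.1 rad and height (world z) of bracket between -0.01 and 0.01 m and contact force between bracket and the fingers below 0.1 N and linear speed of bracket below 0.03 m/s and horizontal distance between bracket and panel above 0.08 m), for 0.2 s.
2. it has been lifted again, upright, by the top 60 mm of its plate (the grasp point is within 60 mm of the top edge) (angle between bracket's own z axis and vertical below 0.35 rad and height (world z) of bracket above 0.03 m and distance between the grasp point and bracket_top_edge below 0.06 m and contact force between bracket and the fingers above 1 N), for 0.1 s.
At the end, for the whole second after the job is handed in: The bracket hangs on the screw by its slot, released, at rest, foot toward the robot: upright and parallel to the panel within 0.12 rad, rear face at the slot's end within 5 mm of the panel, slot's end within 6 mm of the panel's middle line and 133 to 164 mm above the bench (x of bracket_slot_end in the frame of panel between -0.005 and 0.003 m and y of bracket_slot_end in the frame of panel between -0.006 and 0.006 m and z of bracket_slot_end in the frame of panel between 0.133 and 0.164 m and angle between bracket's own z axis and vertical below 0.12 rad and angle between the x axis of bracket and the x axis of panel, either way round below 0.12 rad and x of bracket in the frame of panel above -0.02 m and linear speed of bracket below 0.02 m/s and angular speed of bracket below 0.2 rad/s and contact force between bracket and the fingers below 0.1 N); the robot touches nothing.
It fails at once if the tin, the small carton or the arbor is moved by more than 30 mm or tipped (distance of any of paste_tin, carton_3, arbor_2 from where it was at the start of the episode above 0.03 m or angle between any of paste_tin, carton_3, arbor_2's own z axis and vertical above 0.5 rad).
It also fails if it takes over 58 s, if anything falls off the work surface, if the arm or the gripper's body presses on something with over 40 N, if the wrist force passes 120 N, or if a joint passes its speed limit or range.

ROBOT

A 6-joint arm with a two-finger parallel gripper is mounted at the origin on a cart in front of the work surface, level with it; the furniture and walls round the work are solid. World frame = base frame: x ahead of the robot, y to its left, z up, the work surface at z = 0. Lengths are in m, angles in rad, forces in N, time in s.
With the tool pointing down it reaches from about 0.275 to 0.75 m from the base axis. Payload 10.2 kg.
Tool frame: the origin (TCP) lies at the very end of the fingers, on their centre line; the grasp point (between the pads) lies 19 mm behind it; z points along the fingers, y is the line along which they close (so a half turn about z gives the same grasp; the last joint's range is limited). The gripper opens to 85 mm and grips with 20 to 120 N. Pads are 22 mm wide; open, the fingers measure 114 mm over their backs; the gripper's body (76 mm by 85 mm) begins 54 mm behind the grasp point. The pads swing forward as they close: fully open they stand 13 mm farther back than shut.
Start: joints at [-1.526, 0.313, 1.498, -0, 1.331, -0.223], TCP at [0.139, -0.506, 0.231] pointing down, gripper open.
Joint ranges: [-2.94, 2.94], [-0.97, 2.17], [0.19, 2.56], [-1.23, 4.37], [0.02, 3.11], [-2.88, 2.88]. Speed limits (rad/s): [2.39, 2.39, 3.01, 3.14, 3.14, 3.14].

INTERFACE

Orientations are given as a 3x3 rotation matrix whose columns are the frame's x, y, z axes.
In Python, from bench import ctrl, eyes, job gives the robot as it stands.
- The arm moves only by the tool play_rows, never from a script. Its argument "steps" is a list of rows, each a list of 7 numbers: the shift along the tool's x, y, z in mm, then the turn, a rotation vector about the tool's x, y, z in rad, then the opening, from 0 (shut) to 1 (fully open). In form: [[x, y, z, rx, ry, rz, gripper], ...]. A call has exactly 8 rows; each row is the pose to reach, as a shift and turn from the pose commanded when the call began, along the tool's axes at that moment; what a row does not reach only later rows make up. A row lasts 1/12 s, in which the tool goes at most 41.7 mm and 7.16 degrees, less where a joint would pass 70% of its speed; a pose out of reach is approached as far as the arm can. A call with a gripper value outside its range is refused whole. The fingers move at their own pace and stop on an object; "grip_force" is the grip in N (left out, the last holds). Time passes only in rows, so rows that repeat a pose let the fingers close, or fill a call up. It gives the time, the measured TCP pose, the force, the opening and the grip force at its end, in the units of the state.
- ctrl.sense(): the state, without advancing time (a new reading comes with each control period).
- eyes.capture(name): name is "scene" or "top" or "wrist"; returns a dict with "color" (400x640x3 uint8, red, green, blue), "z_map" (400x640 float32, m along the optical axis (not along the pixel's ray), 0 where there is no reading), "intrinsics" (3x3 intrinsics, pixels), "dist" ([k1, k2, p1, p2, k3] as OpenCV has them; the pictures are not rectified), "world_from_camera" (4x4, takes a point from camera to world coordinates); the wrist camera has in their place "tool_from_camera" (4x4, takes a point from camera to tool coordinates, whose origin is the TCP and whose axes are the flange's). Camera axes: x right, y down, z forward; pixel columns grow to the right and rows downward; lengths in m; the calibration is good to about 2 mm. A picture is of the moment at which its call begins: read the wrist's pose just before it.
- job.sign_off(): hands the job in; it is judged then, once.
The state is a dict: "clock": time; "joint_positions": joint angles; "joint_vel": joint speeds; "effort": joint torques, N m; "ee_pos": TCP position; "ee_rot": TCP orientation; "ft_force": force on the tool from outside, world axes, zero at the start; "ft_torque": the same for the moment, N m; "width": finger opening in m; "finger_force": force on a finger pad.
Only numpy, scipy, OpenCV 4.12 (cv2) and the standard library are available. Lean on these libraries where they do the work, as an engineer would, in place of code of your own. Each camera call takes 0.05 s, during which the arm holds its last target. There are 200 camera calls.

## Working session

There is one attempt and no reset: what is moved stays moved. The work goes in short steps, Python scripts to look and compute and a tool call to move; the robot and the scene stay as the last step left them, time stands still between calls to the robot, and variables do not carry over. Pictures are saved under pics/ and viewed, at most 10 in all, crops included, and the job is handed in when it is done.

Besides the shell and the picture viewer there is one more tool, called after "Emit:" by a JSON object that holds its "fn" and its "kwargs". play_rows: Moves the arm, as the interface text tells. Its arguments: {"type":"object","properties":{"steps":{"type":"array","items":{"type":"array","items":{"type":"number"}}},"grip_force":{"type":"number"}},"required":["steps"]}

```bash
ls; mkdir -p pics
cat > h.py <<'E'
import numpy as np, cv2
from bench import ctrl, eyes, job
def cap(name):
    s=ctrl.sense(); c=eyes.capture(name)
    if 'world_from_camera' in c: T=np.array(c['world_from_camera'])
    else:
        W=np.eye(4); W[:3,:3]=s['ee_rot']; W[:3,3]=s['ee_pos']; T=W@np.array(c['tool_from_camera'])
    c['T']=T; c['K']=np.array(c['intrinsics'],float); c['D']=np.array(c['dist'],float); return c
def cloud(c):
    h,w=c['z_map'].shape
    u,v=np.meshgrid(np.arange(w),np.arange(h))
    n=cv2.undistortPoints(np.stack([u,v],-1).reshape(-1,1,2).astype(float),c['K'],c['D']).reshape(h,w,2)
    z=c['z_map'][...,None]; P=np.concatenate([n*z,z],-1)
    return P@c['T'][:3,:3].T+c['T'][:3,3]
def ray(c,px,axis=2,val=0.):
    n=cv2.undistortPoints(np.array(px,float).reshape(-1,1,2),c['K'],c['D']).reshape(-1,2)
    d=np.c_[n,np.ones(len(n))]@c['T'][:3,:3].T; o=c['T'][:3,3]
    return o+d*((val-o[axis])/d[:,axis])[:,None]
def save(c,f): cv2.imwrite('pics/'+f,c['color'][...,::-1])
E
python3 - <<'E'
from h import *
for n in('scene','top'):
    c=cap(n); save(c,n+'0.png'); np.savez('%s0.npz'%n,**c); print(n,c['T'].round(3).tolist(), c['K'].tolist(), (c['z_map']>0).mean())
print(ctrl.sense())
E
```

```text
pics
scene [[0.846, -0.413, 0.337, 0.254], [-0.533, -0.656, 0.535, -0.611], [-0.0, -0.632, -0.775, 0.72], [0.0, 0.0, 0.0, 1.0]] [[381.2287362258421, 0.0, 317.22105882720126], [0.0, 381.2287362258421, 202.2410823709809], [0.0, 0.0, 1.0]] 0.9957890625
top [[-0.178, -0.963, 0.203, 0.355], [-0.984, 0.175, -0.032, -0.113], [-0.004, -0.205, -0.979, 1.116], [0.0, 0.0, 0.0, 1.0]] [[440.17627507627503, 0.0, 318.20121178630615], [0.0, 440.17627507627503, 195.41465545881385], [0.0, 0.0, 1.0]] 0.99582421875
{'clock': 0.1, 'joint_positions': array([-1.52642116e+00,  3.13403943e-01,  1.49833853e+00,  3.33369453e-05,
        1.33097914e+00, -2.23406596e-01]), 'joint_vel': array([ 1.07028616e-03, -1.35484274e-04, -2.32247285e-03, -1.02331808e-03,
        9.21971545e-05, -1.18425859e-03]), 'effort': array([ 2.86199822e-03, -4.12903798e+01, -2.60144144e+01, -2.32633938e-04,
        3.01663931e-03,  7.57681960e-06]), 'ee_pos': array([ 0.13889465, -0.50607178,  0.23079573]), 'ee_rot': array([[ 9.64362301e-01,  2.64585245e-01, -1.77303210e-05],
       [ 2.64585095e-01, -9.64361681e-01,  1.12928484e-03],
       [ 2.81693663e-04, -1.09373090e-03, -9.99999362e-01]]), 'ft_force': array([-0.50167874,  1.00076261, -0.39889996]), 'ft_torque': array([-0.0203845 , -0.02857639,  0.02673885]), 'finger_force': 0.0, 'width': 0.08556890636750057}
```

View pics/scene0.png

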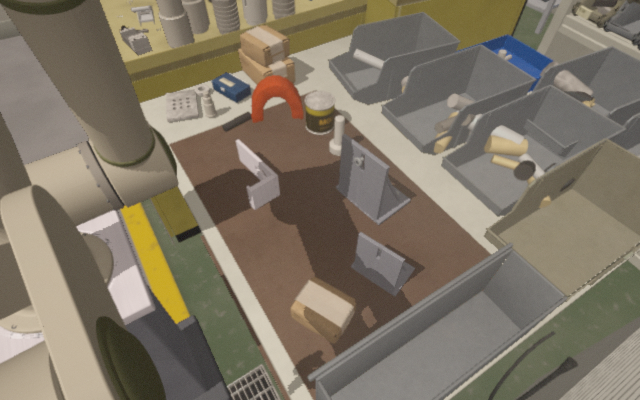

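View pics/top0.png

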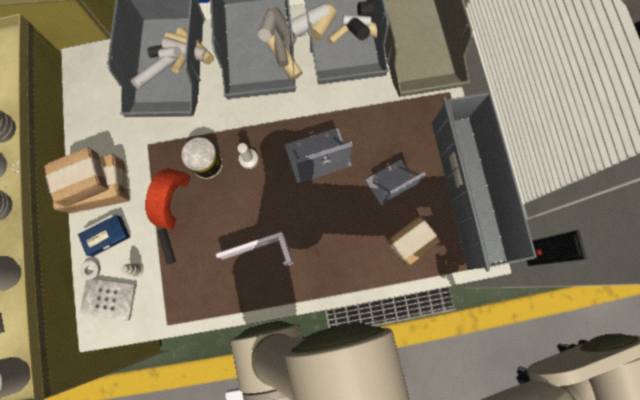

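The scene view shows the bracket on its side at (262,180). The large panel is at (365,180) with its screw head near (360,160), and the small decoy panel is at (382,262). In the top view the bracket's L runs (218,255)-(280,237)-(290,263), the panel is at (320,155), the arbor at (247,155), the tin at (200,157) and the carton at (413,240).

Run:
```python
from h import *
t=dict(np.load('top0.npz')); s=dict(np.load('scene0.npz'))
P=cloud(t); Q=cloud(s)
# bracket from top: z 0.06..0.08 in region
hsv=cv2.cvtColor(t['color'],cv2.COLOR_RGB2HSV)
m=np.zeros(P.shape[:2],bool); m[225:275,205:305]=1
b=m&(P[...,2]>.055)&(P[...,2]<.085); print('brk n',b.sum(),'z',np.median(P[b][:,2]))
m2=m&(hsv[...,1]<60)&(hsv[...,2]>140)
cs,_=cv2.findContours(m2.astype(np.uint8),cv2.RETR_EXTERNAL,cv2.CHAIN_APPROX_NONE)
c=max(cs,key=cv2.contourArea); ap=cv2.approxPolyDP(c,2.0,True).reshape(-1,2)
print(np.c_[ap,ray(t,ap,2,.07)[:,:2].round(4)])
# panel in scene: normals plane fit
for nm,C,box in(('scene',Q,(140,220,335,400)),):
    r=C[box[0]:box[1],box[2]:box[3]].reshape(-1,3)
    r=r[(r[:,2]>.03)&(r[:,2]<.19)]
    best=None;rng=np.random.default_rng(0)
    for _ in range(400):
        i=rng.choice(len(r),3,False);n=np.cross(r[i[1]]-r[i[0]],r[i[2]]-r[i[0]]);l=np.linalg.norm(n)
        if l<1e-6: continue
        n/=l
        if abs(n[2])>.15: continue
        k=(abs((r-r[i[0]])@n)<.0025)
        if best is None or k.sum()>best.sum(): best=k
    g=r[best]; ce=g.mean(0); n=np.linalg.svd(g-ce)[2][2]; n*=np.sign(n[0])
    print('panel',len(g),'n',n.round(4),'yaw',np.arctan2(n[1],n[0]),'c',ce.round(4), 'resid',((g-ce)@n).std())
    e=np.array([-n[1],n[0]])/np.hypot(*n[:2]); a=(g-ce)[:,:2]@e
    print('lat',np.percentile(a,[.5,1,50,99,99.5]).round(4),'z',np.percentile(g[:,2],[.5,99.5]))
    lo,hi=np.percentile(a,[.7,99.3]);mid=ce[:2]+e*(lo+hi)/2
    print('mid at z',ce[2],mid)
    # points in front: head
    d=(r-ce)@n; h=r[(d<-.008)&(d>-.022)&(r[:,2]>.12)&(abs((r[:,:2]-mid)@e)<.03)]
    print('head',len(h),h.mean(0), 'lat',((h[:,:2]-mid)@e).mean(),'d',np.median((h-ce)@n),'zr',np.percentile(h[:,2],[2,98]))
```

```text
brk n 448 z 0.0691956553104972
[[ 2.920e+02  2.630e+02  4.224e-01 -5.820e-02]
 [ 2.890e+02  2.620e+02  4.260e-01 -5.160e-02]
 [ 2.800e+02  2.330e+02  4.976e-01 -4.190e-02]
 [ 2.160e+02  2.530e+02  4.774e-01  1.161e-01]
 [ 2.160e+02  2.570e+02  4.680e-01  1.174e-01]
 [ 2.250e+02  2.580e+02  4.619e-01  9.650e-02]
 [ 2.510e+02  2.490e+02  4.721e-01  3.230e-02]
 [ 2.580e+02  2.420e+02  4.857e-01  1.330e-02]
 [ 2.780e+02  2.360e+02  4.914e-01 -3.600e-02]
 [ 2.860e+02  2.580e+02  4.365e-01 -4.620e-02]
 [ 2.840e+02  2.630e+02  4.257e-01 -3.960e-02]]
panel 2147 n [ 0.9901  0.1405 -0.0015] yaw 0.14096012338822494 c [ 0.6399 -0.1801  0.1109] resid 0.0008440653777545984
lat [-0.0604 -0.0601 -0.0033  0.0674  0.0682] z [0.03086326 0.18252872]
mid at z 0.1109352373515514 [ 0.63940963 -0.17633941]
head 52 [ 0.62523714 -0.17847831  0.16259825] lat -0.00012653627625108037 d -0.01503419035894775 zr [0.1538703  0.16963014]
```

Run:
```python
from h import *
t=dict(np.load('top0.npz')); s=dict(np.load('scene0.npz'))
P=cloud(t); 
a=cv2.resize(t['color'][130:280,190:440],(800,480),interpolation=cv2.INTER_CUBIC)
cv2.imwrite('pics/topcrop.png',a[...,::-1])
for n,(u,v) in dict(tin=(200,155),arbor=(244,147),arb2=(249,160),carton=(413,240),small=(395,182),panel=(320,155)).items():
    print(n,P[v-2:v+3,u-2:u+3].reshape(-1,3).mean(0).round(3))
```

```text
tin [0.719 0.119 0.09 ]
arbor [0.713 0.008 0.108]
arb2 [0.701 0.009 0.036]
carton [ 0.425 -0.355  0.052]
small [ 0.584 -0.353  0.007]
panel [ 0.639 -0.165  0.177]
```

The panel, screw and bracket readings fit the given sizes: panel yaw is 0.14 rad, the screw is near z 0.16, and the bracket's top face is at z 0.069. I'll move above the bracket and look from near.

```bash
cat >> h.py <<'E'
from scipy.spatial.transform import Rotation as Ro
def rows(p,R,p0=None,R0=None):
    s=ctrl.sense(); p0=s['ee_pos'] if p0 is None else np.array(p0); R0=s['ee_rot'] if R0 is None else R0
    d=R0.T@(np.array(p)-p0)*1000; r=Ro.from_matrix(R0.T@R).as_rotvec()
    print('row',d.round(1).tolist(),r.round(3).tolist(),'|r|deg',np.degrees(np.linalg.norm(r)).round(1))
def frame(y,z):
    y=np.array(y,float);z=np.array(z,float);z/=np.linalg.norm(z);y-=z*(y@z);y/=np.linalg.norm(y)
    return np.c_[np.cross(y,z),y,z]
def st():
    s=ctrl.sense();print('t',round(s['clock'],2),'p',s['ee_pos'].round(4),'q',s['joint_positions'].round(2),'w',round(s['width'],4),'f',s['ft_force'].round(1),s['finger_force'].round(1) if hasattr(s['finger_force'],'round') else s['finger_force']);print(s['ee_rot'].round(3).tolist())
E
python3 - <<'E'
from h import *
t=dict(np.load('top0.npz'));P=cloud(t)
m=np.zeros(P.shape[:2],bool); m[225:275,205:305]=1
b=P[m&(P[...,2]>.06)&(P[...,2]<.08)][:,:2]
# plate pts: near line from (0.4976,-.042) to (.477,.116)
k=b[b[:,1]>-.03]; c=k.mean(0); d=np.linalg.svd(k-c)[2][0]; d*=np.sign(d[1])
print('zb',d,'az',np.degrees(np.arctan2(d[1],d[0])),'c',c,'lat std',((k-c)@[-d[1],d[0]]).std(),'s range',np.percentile((k-c)@d,[1,99]))
xb=np.array([d[1],-d[0],0]); 
rows([.46,.04,.30],frame(xb,[0,0,-1]))
E
```

```text
zb [-0.15169394  0.98842751] az 98.72510563494812 c [0.48201847 0.04295126] lat std 0.0025896432639072246 s range [-0.07238263  0.0742858 ]
row [454.2, -441.7, -68.6] [-0.001, -0.001, -1.455] |r|deg 83.4
```

Emit:
{"fn": "play_rows", "kwargs": {"steps": [[454, -442, -69, 0, 0, -1.455, 1], [454, -442, -69, 0, 0, -1.455, 1], [454, -442, -69, 0, 0, -1.455, 1], [454, -442, -69, 0, 0, -1.455, 1], [454, -442, -69, 0, 0, -1.455, 1], [454, -442, -69, 0, 0, -1.455, 1], [454, -442, -69, 0, 0, -1.455, 1], [454, -442, -69, 0, 0, -1.455, 1]], "grip_force": 120}}

```text
clock: 0.77
ee_pos: [0.3071, -0.2186, 0.2675]
ee_rot: [[0.293, 0.956, 0.0], [0.956, -0.293, 0.0], [0.0, -0.0, -1.0]]
ft_force: [0.1, -0.6, -0.0]
width: 0.0855
finger_force: 0.0
```

Run:
```python
from h import *
st(); rows([.46,.04,.30],frame([.988,.152,0],[0,0,-1]))
```

```text
t 0.77 p [ 0.3071 -0.2186  0.2675] q [-0.93 -0.05  1.82  0.    1.37 -0.63] w 0.0855 f [ 0.1 -0.6 -0. ] 0.0
[[0.293, 0.956, 0.0], [0.956, -0.293, 0.0], [0.0, -0.0, -1.0]]
row [292.1, 70.4, -32.5] [0.0, -0.0, -0.45] |r|deg 25.8
```

Emit:
{"fn": "play_rows", "kwargs": {"steps": [[292, 70, -33, 0, 0, -0.45, 1], [292, 70, -33, 0, 0, -0.45, 1], [292, 70, -33, 0, 0, -0.45, 1], [292, 70, -33, 0, 0, -0.45, 1], [292, 70, -33, 0, 0, -0.45, 1], [292, 70, -33, 0, 0, -0.45, 1], [292, 70, -33, 0, 0, -0.45, 1], [292, 70, -33, 0, 0, -0.45, 1]]}}

```text
clock: 1.43
ee_pos: [0.4621, 0.0415, 0.3005]
ee_rot: [[-0.151, 0.989, 0.001], [0.989, 0.151, 0.001], [0.001, 0.001, -1.0]]
ft_force: [-0.4, 0.6, -0.4]
width: 0.0856
finger_force: 0.0
```

Run:
```python
from h import *
st(); c=cap('wrist'); save(c,'w1.png'); np.savez('w1.npz',**c); print(c['T'].round(3).tolist()); st()
P=cloud(c); k=(P[...,2]>.06)&(P[...,2]<.08)&(c['z_map']>0); print(k.sum()); 
v,u=np.nonzero(k); print(u.min(),u.max(),v.min(),v.max())
```

```text
t 1.43 p [0.4621 0.0415 0.3005] q [-0.16  0.13  1.54  0.    1.47 -0.32] w 0.0856 f [-0.4  0.6 -0.4] 0.0
[[-0.151, 0.989, 0.001], [0.989, 0.151, 0.001], [0.001, 0.001, -1.0]]
[[0.989, 0.145, 0.044, 0.452], [0.151, -0.949, -0.277, 0.113], [0.001, 0.28, -0.96, 0.443], [0.0, 0.0, 0.0, 1.0]]
t 1.48 p [0.4619 0.0407 0.3002] q [-0.17  0.13  1.55  0.    1.46 -0.32] w 0.0852 f [ 0.1  0.7 -0.3] 0.0
[[-0.151, 0.989, 0.0], [0.989, 0.151, 0.001], [0.001, 0.0, -1.0]]
4223
277 639 0 369
```

View pics/w1.png

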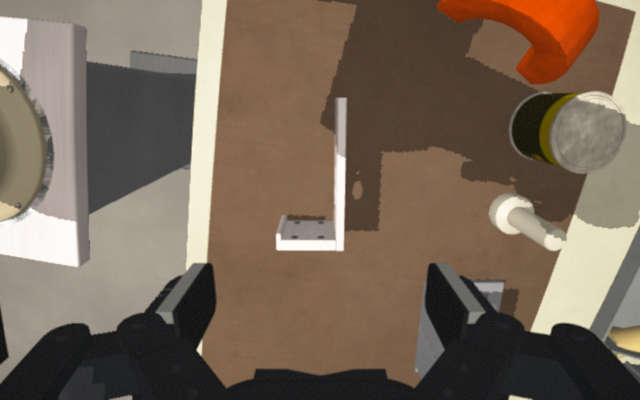

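The wrist view shows the bracket's plate edge from (340,250) up to (341,98), with its foot to the left at (278-335, 235). The tin is at (570,130) and the arbor at (525,220).

Run:
```python
from h import *
c=dict(np.load('w1.npz'));P=cloud(c)
k=(P[...,2]>.066)&(P[...,2]<.078)&(c['z_map']>0); k[:,:265]=0;k[:,360:]=0;k[:80]=0;k[260:]=0
pts=P[k]; v,u=np.nonzero(k)
pl=pts[(v<205)&(u>325)]; m=pl[:,:2]; ce=m.mean(0); 
(d,)=[np.linalg.svd(m-ce)[2][0]]; d*=np.sign(d[1]); n=np.array([d[1],-d[0]])
allp=pts[:,:2]
print('z',np.median(pts[:,2]),'zb',d,'width',np.percentile((m-ce)@n,[2,98]))
s=(allp-ce)@d; l=(allp-ce)@n; print('s',s.min(),s.max(),'l',l.min(),l.max())
s0=s.max()-.165; print('s span',s.max()-s.min())
off=np.percentile((m-ce)@n,98)
O=ce+d*s.min()+n*off; print('origin',O,'alt',ce+d*s0+n*off)
np.savez('br.npz',O=(ce+d*(s.max()+s.min()-.165)/2+n*((np.percentile((m-ce)@n,[2,98])).mean()+.004)),z=d,x=n)
b=np.load('br.npz'); O,z,x=b['O'],b['z'],b['x']; print(O)
g=lambda s,h:np.r_[O+z*s-x*.004,h]
a=-(np.r_[z,0]+[0,0,1])/2**.5
G=g(.133,.047); tcp=G+a*.019
R=frame(np.r_[x,0],a); print('tcp',tcp,'R',R.round(3).tolist())
pre=tcp-a*.10; rows(pre,R); rows(tcp,R,pre,R)
```

```text
z 0.06977222885928541 zb [-0.15111675  0.98851592] width [-0.00386939  0.0038448 ]
s -0.110060549444683 0.05445090592273561 l -0.07056478737275372 0.004118461724005748
s span 0.16451145536741862
origin [ 0.50277474 -0.04488143] alt [ 0.50284857 -0.04536436]
[ 0.50295292 -0.0451013 ]
tcp [0.48093058 0.07248611 0.03356497] R [[-0.107, 0.989, 0.107], [0.699, 0.151, -0.699], [-0.707, 0.0, -0.707]]
row [99.1, 23.6, 196.1] [0.0, -0.786, -0.0] |r|deg 45.1
row [0.0, 0.0, 100.0] [0.0, 0.0, 0.0] |r|deg 0.0
```

Emit:
{"fn": "play_rows", "kwargs": {"steps": [[99, 23.6, 196, 0, -0.786, 0, 1], [99, 23.6, 196, 0, -0.786, 0, 1], [99, 23.6, 196, 0, -0.786, 0, 1], [99, 23.6, 196, 0, -0.786, 0, 1], [99, 23.6, 196, 0, -0.786, 0, 1], [99, 23.6, 196, 0, -0.786, 0, 1], [99, 23.6, 196, 0, -0.786, 0, 1], [99, 23.6, 196, 0, -0.786, 0, 1]]}}

```text
clock: 2.15
ee_pos: [0.4683, 0.1388, 0.102]
ee_rot: [[-0.109, 0.989, 0.101], [0.696, 0.149, -0.702], [-0.709, -0.006, -0.705]]
ft_force: [0.9, -0.0, 0.7]
width: 0.0853
finger_force: 0.0
```

Run:
```python
from h import *
st()
R=np.array([[-0.107, 0.989, 0.107], [0.699, 0.151, -0.699], [-0.707, 0.0, -0.707]])
rows([0.48093058,0.07248611,0.03356497],R)
```

```text
t 2.15 p [0.4683 0.1388 0.102 ] q [ 0.41  0.6   1.65 -0.8   1.27  0.66] w 0.0853 f [ 0.9 -0.   0.7] 0.0
[[-0.109, 0.989, 0.101], [0.696, 0.149, -0.702], [-0.709, -0.006, -0.705]]
row [1.0, 3.1, 96.0] [-0.006, 0.003, 0.003] |r|deg 0.4
```

Emit:
{"fn": "play_rows", "kwargs": {"steps": [[0.2, 0.6, 16, -0.003, 0.002, 0.002, 1], [0.4, 1.2, 32, -0.006, 0.003, 0.003, 1], [0.6, 1.8, 48, -0.006, 0.003, 0.003, 1], [0.8, 2.4, 64, -0.006, 0.003, 0.003, 1], [1, 3, 80, -0.006, 0.003, 0.003, 1], [1, 3.1, 96, -0.006, 0.003, 0.003, 1], [1, 3.1, 97, -0.006, 0.003, 0.003, 1], [1, 3.1, 97, -0.006, 0.003, 0.003, 1]]}}

```text
clock: 2.82
ee_pos: [0.4826, 0.0706, 0.0359]
ee_rot: [[-0.099, 0.989, 0.107], [0.703, 0.146, -0.696], [-0.705, 0.007, -0.709]]
ft_force: [-0.3, 0.4, -0.4]
width: 0.0853
finger_force: 0.0
```

Emit:
{"fn": "play_rows", "kwargs": {"steps": [[0, 0, 0, 0, 0, 0, 0], [0, 0, 0, 0, 0, 0, 0], [0, 0, 0, 0, 0, 0, 0], [0, 0, 0, 0, 0, 0, 0], [0, 0, 0, 0, 0, 0, 0], [0, 0, 0, 0, 0, 0, 0], [0, 0, 0, 0, 0, 0, 0], [0, 0, 0, 0, 0, 0, 0]], "grip_force": 120}}

```text
clock: 3.48
ee_pos: [0.4822, 0.072, 0.0353]
ee_rot: [[-0.101, 0.989, 0.109], [0.701, 0.148, -0.697], [-0.706, 0.006, -0.709]]
ft_force: [-3.2, 2.3, 4.7]
width: 0.0068
finger_force: 117.3
```

Run:
```python
from h import *
st()
```

```text
t 3.48 p [0.4822 0.072  0.0353] q [ 0.28  0.68  1.75 -0.93  1.07  0.75] w 0.0068 f [-3.2  2.3  4.7] 117.32754305005074
[[-0.101, 0.989, 0.109], [0.701, 0.148, -0.697], [-0.706, 0.006, -0.709]]
```

```bash
cat >> h.py <<'E'
def T(p,R): M=np.eye(4);M[:3,:3]=R;M[:3,3]=p;return M
E
python3 - <<'E'
from h import *
b=np.load('br.npz');O,z,x=b['O'],b['z'],b['x']
s=ctrl.sense();W=T(s['ee_pos'],s['ee_rot'])
xb=np.r_[x,0];zb=np.r_[z,0]
B=T(np.r_[O,.035],np.c_[xb,np.cross(zb,xb),zb])
BT=np.linalg.inv(B)@W; np.save('BT.npy',BT); print(BT.round(4).tolist())
up=lambda p:T(p,np.c_[xb,np.cross([0,0,1],xb),[0,0,1]])
w0=W.copy(); w0[2,3]+=.14
rows(w0[:3,3],w0[:3,:3])
w1=up([.46,.03,.035])@BT
print(w1.round(3).tolist()); rows(w1[:3,3],w1[:3,:3],w0[:3,3],w0[:3,:3])
E
```

```text
[[0.0063, 1.0, 0.0021, -0.0028], [0.7057, -0.006, 0.7085, -0.0003], [0.7085, -0.003, -0.7057, 0.1189], [0.0, 0.0, 0.0, 1.0]]
row [-98.8, 0.8, -99.2] [0.0, 0.0, 0.0] |r|deg 0.0
[[-0.1, 0.989, -0.105, 0.457], [0.699, 0.145, 0.701, 0.029], [0.709, -0.003, -0.706, 0.154], [0.0, 0.0, 0.0, 1.0]]
row [-12.3, -31.1, 42.3] [0.01, 1.571, 0.003] |r|deg 90.0
```

Emit:
{"fn": "play_rows", "kwargs": {"steps": [[-10, 0, -10, 0, 0, 0, 0], [-30, 0, -30, 0, 0, 0, 0], [-50, 0.4, -50, 0, 0, 0, 0], [-70, 0.6, -70, 0, 0, 0, 0], [-90, 0.8, -90, 0, 0, 0, 0], [-99, 0.8, -99, 0, 0, 0, 0], [-99, 0.8, -99, 0, 0, 0, 0], [-99, 0.8, -99, 0, 0, 0, 0]]}}

```text
clock: 4.15
ee_pos: [0.4821, 0.0717, 0.1739]
ee_rot: [[-0.101, 0.989, 0.109], [0.702, 0.148, -0.696], [-0.705, 0.006, -0.71]]
ft_force: [-1.1, 0.1, -6.0]
width: 0.0066
finger_force: 117.3
```

Emit:
{"fn": "play_rows", "kwargs": {"steps": [[0, 0, 0, 0, 0.1, 0, 0], [0, 0, 0, 0, 0.2, 0, 0], [0, 0, 0, 0, 0.3, 0, 0], [0, 0, 0, 0, 0.4, 0, 0], [0, 0, 0, 0, 0.5, 0, 0], [0, 0, 0, 0, 0.6, 0, 0], [0, 0, 0, 0, 0.7, 0, 0], [0, 0, 0, 0, 0.8, 0, 0]]}}

```text
clock: 4.82
ee_pos: [0.4817, 0.0715, 0.1732]
ee_rot: [[-0.148, 0.989, -0.0], [0.989, 0.148, 0.022], [0.022, 0.003, -1.0]]
ft_force: [-0.3, 0.5, -4.9]
width: 0.0066
finger_force: 117.2
```

Run:
```python
from h import *
st()
b=np.load('br.npz');x=b['x'];xb=np.r_[x,0]; BT=np.load('BT.npy')
w1=T([.46,.03,.035],np.c_[xb,np.cross([0,0,1],xb),[0,0,1]])@BT
rows(w1[:3,3],w1[:3,:3])
```

```text
t 4.82 p [0.4817 0.0715 0.1732] q [-0.11  0.28  1.7   0.02  1.16 -0.26] w 0.0066 f [-0.3  0.5 -4.9] 117.20643907785416
[[-0.148, 0.989, -0.0], [0.989, 0.148, 0.022], [0.022, 0.003, -1.0]]
row [-38.6, -30.4, 18.4] [0.005, 0.765, 0.005] |r|deg 43.8
```

Emit:
{"fn": "play_rows", "kwargs": {"steps": [[-5, -4, 2, 0, 0.1, 0, 0], [-10, -8, 5, 0.001, 0.2, 0.001, 0], [-15, -12, 7, 0.002, 0.3, 0.002, 0], [-20, -16, 10, 0.003, 0.4, 0.003, 0], [-25, -20, 12, 0.004, 0.5, 0.004, 0], [-30, -24, 14, 0.005, 0.6, 0.005, 0], [-35, -28, 16, 0.005, 0.7, 0.005, 0], [-38.6, -30.4, 18.4, 0.005, 0.765, 0.005, 0]]}}

```text
clock: 5.48
ee_pos: [0.4571, 0.0282, 0.1535]
ee_rot: [[-0.098, 0.99, -0.106], [0.698, 0.144, 0.701], [0.709, -0.005, -0.705]]
ft_force: [-0.3, -0.3, -4.8]
width: 0.0066
finger_force: 117.4
```

Run:
```python
from h import *
st()
c=cap('scene'); save(c,'s2.png'); np.savez('s2.npz',**c)
P=cloud(c); 
hsv=cv2.cvtColor(c['color'],cv2.COLOR_RGB2HSV)
a=cv2.resize(c['color'][60:260,150:420],(800,592),interpolation=cv2.INTER_CUBIC); cv2.imwrite('pics/s2c.png',a[...,::-1])
```

```text
t 5.48 p [0.4571 0.0282 0.1535] q [-0.53  0.45  1.74  0.58  1.53 -0.88] w 0.0066 f [-0.3 -0.3 -4.8] 117.37840443849564
[[-0.098, 0.99, -0.106], [0.698, 0.144, 0.701], [0.709, -0.005, -0.705]]
```

View pics/s2c.png

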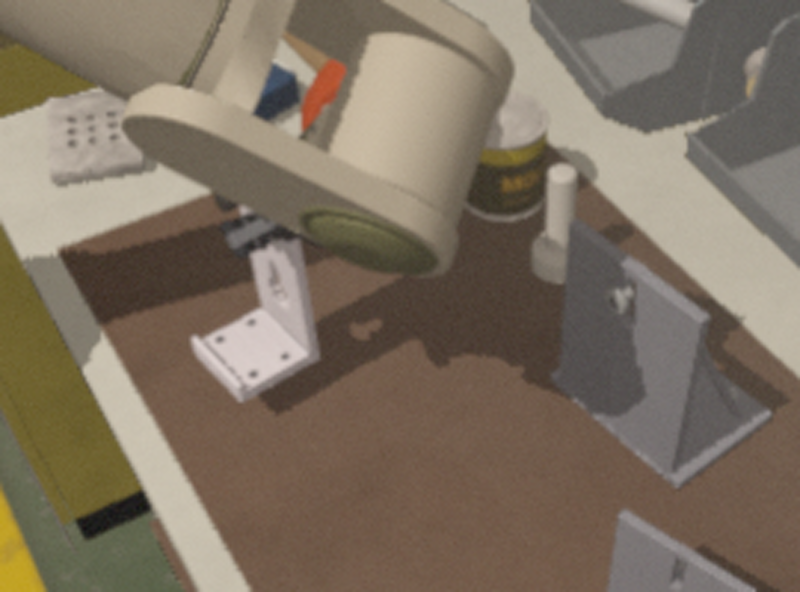

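The crop shows the bracket held upright, with its foot at about (255,350) in the crop, roughly pixel (236,178) in the full image. I'll check the tilt and height from the foot's plane.

Run:
```python
from h import *
c=dict(np.load('s2.npz'));P=cloud(c)
r=P[162:192,216:258].reshape(-1,3); h=r[(r[:,2]>.025)&(r[:,2]<.075)]
best=None;rng=np.random.default_rng(0)
for _ in range(300):
    i=rng.choice(len(h),3,False);n=np.cross(h[i[1]]-h[i[0]],h[i[2]]-h[i[0]]);l=np.linalg.norm(n)
    if l<1e-7: continue
    n/=l
    if abs(n[2])<.9: continue
    k=abs((h-h[i[0]])@n)<.002
    if best is None or k.sum()>best.sum(): best=k
g=h[best];ce=g.mean(0);n=np.linalg.svd(g-ce)[2][2];n*=np.sign(n[2]);print(len(g),ce,n, 'expected z .047')
```

```text
506 [0.42317559 0.02096081 0.04764301] [ 1.25534396e-02 -1.11849477e-04  9.99921196e-01] expected z .047
```

Emit:
{"fn": "play_rows", "kwargs": {"steps": [[-6, 0, 6, 0, 0, 0, 0], [-12, 0, 12, 0, 0, 0, 0], [-18, 0, 18, 0, 0, 0, 0], [-22, 0, 22, 0, 0, 0, 0], [-24, 0, 24, 0, 0, 0, 0], [-25, 0, 25, 0, 0, 0, 0], [-25, 0, 25, 0, 0, 0, 0], [-25, 0, 25, 0, 0, 0, 0]]}}

```text
clock: 6.2
ee_pos: [0.4584, 0.0292, 0.1208]
ee_rot: [[-0.104, 0.989, -0.103], [0.702, 0.146, 0.697], [0.704, 0.0, -0.71]]
ft_force: [0.3, -0.4, -4.9]
width: 0.0066
finger_force: 117.3
```

Emit:
{"fn": "play_rows", "kwargs": {"steps": [[-0.7, 0, 0.7, 0, 0, 0, 0], [-1.4, 0, 1.4, 0, 0, 0, 0], [-1.8, 0, 1.8, 0, 0, 0, 0], [-2.2, 0, 2.2, 0, 0, 0, 0], [-2.2, 0, 2.2, 0, 0, 0, 0], [-2.2, 0, 2.2, 0, 0, 0, 0], [-2.2, 0, 2.2, 0, 0, 0, 0], [-2.2, 0, 2.2, 0, 0, 0, 0]]}}

```text
clock: 6.87
ee_pos: [0.459, 0.0287, 0.1195]
ee_rot: [[-0.105, 0.989, -0.101], [0.701, 0.146, 0.698], [0.705, 0.003, -0.709]]
ft_force: [-1.6, -4.8, 13.8]
width: 0.0068
finger_force: 120.1
```

Emit:
{"fn": "play_rows", "kwargs": {"steps": [[0.7, 0, -0.7, 0, 0, 0, 0], [0.7, 0, -0.7, 0, 0, 0, 0], [0.7, 0, -0.7, 0, 0, 0, 1], [0.7, 0, -0.7, 0, 0, 0, 1], [0.7, 0, -0.7, 0, 0, 0, 1], [0.7, 0, -0.7, 0, 0, 0, 1], [0.7, 0, -0.7, 0, 0, 0, 1], [0.7, 0, -0.7, 0, 0, 0, 1]]}}

```text
clock: 7.53
ee_pos: [0.4582, 0.0292, 0.1184]
ee_rot: [[-0.103, 0.989, -0.103], [0.702, 0.146, 0.697], [0.705, -0.0, -0.709]]
ft_force: [0.3, -0.5, -0.1]
width: 0.0778
finger_force: 0.0
```

Run:
```python
from h import *
st()
s=ctrl.sense();p=s['ee_pos'];R=s['ee_rot']
p1=p-R[:,2]*.12; rows(p1,R)
x=np.load('br.npz')['x']
R2=frame(np.r_[x,0],[0,0,-1]); rows([.45,.03,.33],R2,p1,R)
```

```text
t 7.53 p [0.4582 0.0292 0.1184] q [-0.53  0.51  1.76  0.59  1.45 -0.92] w 0.0778 f [ 0.3 -0.5 -0.1] 0.0
[[-0.103, 0.989, -0.103], [0.702, 0.146, 0.697], [0.705, -0.0, -0.709]]
row [-0.0, -0.0, -120.0] [0.0, 0.0, 0.0] |r|deg 0.0
row [150.6, -8.0, -28.7] [0.002, -0.782, -0.005] |r|deg 44.8
```

Emit:
{"fn": "play_rows", "kwargs": {"steps": [[0, 0, -10, 0, 0, 0, 1], [0, 0, -25, 0, 0, 0, 1], [0, 0, -45, 0, 0, 0, 1], [0, 0, -65, 0, 0, 0, 1], [0, 0, -85, 0, 0, 0, 1], [0, 0, -105, 0, 0, 0, 1], [0, 0, -120, 0, 0, 0, 1], [0, 0, -120, 0, 0, 0, 1]]}}

```text
clock: 8.2
ee_pos: [0.4715, -0.0568, 0.2054]
ee_rot: [[-0.105, 0.99, -0.099], [0.704, 0.144, 0.695], [0.702, 0.003, -0.712]]
ft_force: [-0.3, -0.1, 0.9]
width: 0.0856
finger_force: 0.0
```

Emit:
{"fn": "play_rows", "kwargs": {"steps": [[151, -8, -29, 0, -0.1, 0, 1], [151, -8, -29, 0, -0.2, 0, 1], [151, -8, -29, 0.002, -0.3, -0.005, 1], [151, -8, -29, 0.002, -0.4, -0.005, 1], [151, -8, -29, 0.002, -0.5, -0.005, 1], [151, -8, -29, 0.002, -0.6, -0.005, 1], [151, -8, -29, 0.002, -0.7, -0.005, 1], [151, -8, -29, 0.002, -0.782, -0.005, 1]]}}

```text
clock: 8.87
ee_pos: [0.4497, 0.0306, 0.3309]
ee_rot: [[-0.152, 0.988, 0.002], [0.988, 0.152, -0.005], [-0.005, 0.001, -1.0]]
ft_force: [-0.1, 0.2, -0.4]
width: 0.0854
finger_force: 0.0
```

Run:
```python
from h import *
st()
c=cap('wrist'); save(c,'w3.png'); np.savez('w3.npz',**c)
P=cloud(c);k=(P[...,2]>.155)&(P[...,2]<.175)&(c['z_map']>0);k[:,:150]=k[:,:150]&0
v,u=np.nonzero(k);print(k.sum(),u.min(),u.max(),v.min(),v.max())
```

```text
t 8.87 p [0.4497 0.0306 0.3309] q [-0.19  0.09  1.52 -0.    1.53 -0.34] w 0.0854 f [-0.1  0.2 -0.4] 0.0
[[-0.152, 0.988, 0.002], [0.988, 0.152, -0.005], [-0.005, 0.001, -1.0]]
727 325 334 145 223
```

View pics/w3.png

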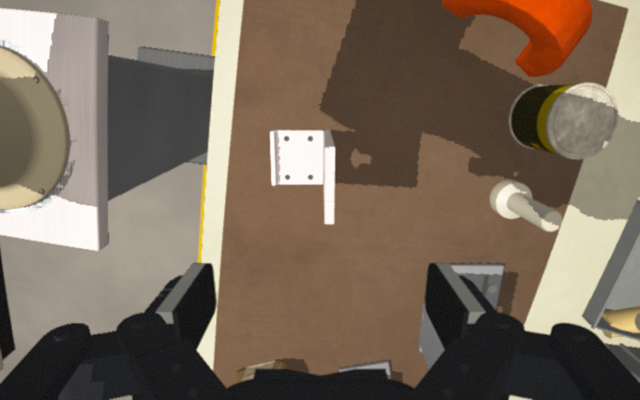

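The bracket stands upright: its top edge runs (330,145)-(330,223), and its foot is to the left with all four holes visible.

Run:
```python
from h import *
c=dict(np.load('w3.npz'));P=cloud(c)
k=(P[...,2]>.157)&(P[...,2]<.173)&(c['z_map']>0);k[:,:300]=0;k[:,345:]=0;k[:135]=0;k[232:]=0
g=P[k];m=g[:,:2];z=np.median(g[:,2]);ce,(w,l),ang=cv2.minAreaRect((m*1000).astype(np.float32))
c0=m.mean(0);d=np.linalg.svd(m-c0)[2][0];d*=np.sign(d[1]);n=np.array([d[1],-d[0]])
s=(m-c0)@d;q=(m-c0)@n;print('z',z,'len',np.percentile(s,[1,99]),'thick',np.percentile(q,[2,98]),'xb',n,'az',np.arctan2(n[1],n[0]),'rect',ce,w,l,ang)
M=c0+d*(s.max()+s.min())/2+n*(np.percentile(q,[2,98])).mean(); print('edge mid (mid thickness)',M)
np.savez('up.npz',M=M,x=n)
R=frame(np.r_[n,0],[0,0,-1]); rows(np.r_[M,.20],R); rows(np.r_[M,.125],R,np.r_[M,.20],R)
```

```text
z 0.16435983406281518 len [-0.03552062  0.03396155] thick [-0.00382938  0.00388353] xb [0.98987154 0.14196597] az 0.14244722174964697 rect (459.82562255859375, 29.385494232177734) 8.058148384094238 70.1899185180664 8.6356201171875
edge mid (mid thickness) [0.45975527 0.0293674 ]
row [-2.7, 9.7, 131.0] [0.001, 0.008, 0.012] |r|deg 0.9
row [0.0, 0.0, 75.0] [0.0, 0.0, 0.0] |r|deg 0.0
```

Emit:
{"fn": "play_rows", "kwargs": {"steps": [[-1, 3, 30, 0, 0.008, 0.012, 1], [-2, 6, 60, 0.001, 0.008, 0.012, 1], [-2.7, 9.7, 95, 0.001, 0.008, 0.012, 1], [-2.7, 9.7, 125, 0.001, 0.008, 0.012, 1], [-2.7, 9.7, 150, 0.001, 0.008, 0.012, 1], [-2.7, 9.7, 170, 0.001, 0.008, 0.012, 1], [-2.7, 9.7, 170, 0.001, 0.008, 0.012, 1], [-2.7, 9.7, 170, 0.001, 0.008, 0.012, 1]]}}

```text
clock: 9.58
ee_pos: [0.4596, 0.0289, 0.1603]
ee_rot: [[-0.139, 0.99, -0.004], [0.99, 0.139, 0.009], [0.01, -0.003, -1.0]]
ft_force: [0.4, 1.0, 0.7]
width: 0.0854
finger_force: 0.0
```

Run:
```python
from h import *
st(); b=np.load('up.npz'); rows(np.r_[b['M'],.125],frame(np.r_[b['x'],0],[0,0,-1]))
```

```text
t 9.58 p [0.4596 0.0289 0.1603] q [-0.2   0.25  1.78  0.01  1.12 -0.34] w 0.0854 f [0.4 1.  0.7] 0.0
[[-0.139, 0.99, -0.004], [0.99, 0.139, 0.009], [0.01, -0.003, -1.0]]
row [0.1, 0.3, 35.3] [-0.003, -0.01, -0.003] |r|deg 0.6
```

Emit:
{"fn": "play_rows", "kwargs": {"steps": [[0, 0.1, 10, -0.003, -0.01, -0.003, 1], [0.1, 0.3, 20, -0.003, -0.01, -0.003, 1], [0.1, 0.3, 30, -0.003, -0.01, -0.003, 1], [0.1, 0.3, 35, -0.003, -0.01, -0.003, 1], [0.1, 0.3, 35, -0.003, -0.01, -0.003, 1], [0.1, 0.3, 35, -0.003, -0.01, -0.003, 1], [0.1, 0.3, 35, -0.003, -0.01, -0.003, 0], [0.1, 0.3, 35, -0.003, -0.01, -0.003, 0]], "grip_force": 90}}

```text
clock: 10.25
ee_pos: [0.4606, 0.0292, 0.1263]
ee_rot: [[-0.142, 0.99, 0.004], [0.99, 0.142, -0.002], [-0.002, 0.003, -1.0]]
ft_force: [0.5, -0.5, -0.1]
width: 0.0642
finger_force: 0.0
```

Emit:
{"fn": "play_rows", "kwargs": {"steps": [[0, 0, 0, 0, 0, 0, 0], [0, 0, 0, 0, 0, 0, 0], [0, 0, 0, 0, 0, 0, 0], [0, 0, 0, 0, 0, 0, 0], [0, 0, 0, 0, 0, 0, 0], [0, 0, 0, 0, 0, 0, 0], [0, 0, 0, 0, 0, 0, 0], [0, 0, 0, 0, 0, 0, 0]]}}

```text
clock: 10.92
ee_pos: [0.4597, 0.0292, 0.1257]
ee_rot: [[-0.143, 0.99, 0.001], [0.99, 0.143, -0.002], [-0.002, 0.0, -1.0]]
ft_force: [-3.5, -1.0, 4.9]
width: 0.0069
finger_force: 88.2
```

Run:
```python
from h import *
st()
# screw head from scene0: refine by normal plane in image
s=dict(np.load('scene0.npz'));Q=cloud(s)
pn=np.array([np.cos(.14096),np.sin(.14096),0]);ce=np.array([.6399,-.1801,.1109]);e=np.array([-pn[1],pn[0],0]);mid=np.array([.63941,-.17634,0])
d=(Q-ce)@pn; k=(abs(d+.015)<.0025)&(Q[...,2]>.12)&(Q[...,2]<.19)&(abs((Q-mid)@e)<.03)
v,u=np.nonzero(k);print(k.sum(),u.min(),u.max(),v.min(),v.max())
h=Q[k];print('lat',((h-mid)@e).min(),((h-mid)@e).max(),'z',h[:,2].min(),h[:,2].max())
a=cv2.resize(s['color'][140:230,330:420],(540,540),interpolation=cv2.INTER_CUBIC);cv2.imwrite('pics/pc.png',a[...,::-1])
```

```text
t 10.92 p [0.4597 0.0292 0.1257] q [-0.19  0.29  1.83 -0.    1.02 -0.33] w 0.0069 f [-3.5 -1.   4.9] 88.19329977035522
[[-0.143, 0.99, 0.001], [0.99, 0.143, -0.002], [-0.002, 0.0, -1.0]]
42 354 360 158 165
lat -0.008213607457951478 0.009826171904031742 z 0.15230152837019328 0.17007623580947173
```

View pics/pc.png

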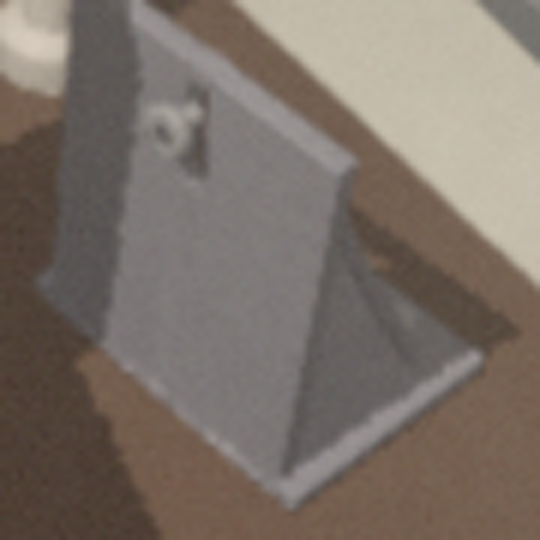

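The crop shows the panel with its screw head at crop (167,128), pixel (357.8,161.3) in the full image, near the top of the slot. I'll cross-check with a ray and with the top camera.

Run:
```python
from h import *
s=dict(np.load('scene0.npz'));t=dict(np.load('top0.npz'))
pn=np.array([np.cos(.14096),np.sin(.14096),0]);ce=np.array([.6399,-.1801,.1109]);e=np.array([-pn[1],pn[0],0]);mid=np.array([.63941,-.17634,0])
n=cv2.undistortPoints(np.array([[[357.8,161.3]]]),s['K'],s['D']).reshape(2)
d=s['T'][:3,:3]@np.r_[n,1];o=s['T'][:3,3];k=((ce-.015*pn-o)@pn)/(d@pn);p=o+k*d;print('scene ray head',p,'lat',(p-mid)@e)
P=cloud(t);k=(P[...,2]>.172)&(P[...,2]<.188);k[:120]=0;k[190:]=0;k[:,:280]=0;k[:,360:]=0
g=P[k];l=(g-mid)@e;dd=(g-ce)@pn;print('top: n',len(g),'z',np.median(g[:,2]),'lat',np.percentile(l,[1,99]),'depth',np.percentile(dd,[2,98]))
k=(P[...,2]>.14)&(P[...,2]<.175);q=(P-ce)@pn;k&=(q<-.006)&(q>-.022)&(abs((P-mid)@e)<.02)
g=P[k];print('top head',len(g),g.mean(0),'lat',((g-mid)@e).mean(),'zmax',g[:,2].max() if len(g) else 0,'d',np.percentile((g-ce)@pn,[2,98]) if len(g) else 0)
v,u=np.nonzero(k);print(u,v)
# yaw from top edge
```

```text
scene ray head [ 0.62466065 -0.17947221  0.1640451 ] lat -0.0010289563564354915
top: n 302 z 0.17944151208516235 lat [-0.06296224  0.06498276] depth [-0.00151246  0.00897216]
top head 36 [ 0.62572749 -0.17698288  0.16247581] lat 0.0012858019508036364 zmax 0.16931478752007412 d [-0.01676023 -0.00687542]
[326 325 326 327 325 326 327 328 329 330 324 325 326 327 328 329 330 323
 324 325 326 327 328 329 330 323 324 325 326 327 328 329 323 324 325 326] [158 159 159 159 160 160 160 160 160 160 161 161 161 161 161 161 161 162
 162 162 162 162 162 162 162 163 163 163 163 163 163 163 164 164 164 164]
```

```bash
cat >> h.py <<'E'
pn=np.array([np.cos(.14096),np.sin(.14096),0]);ce=np.array([.6399,-.1801,.1109]);e=np.array([-pn[1],pn[0],0]);mid=np.array([.63941,-.17634,0])
RT=frame([np.cos(.1415),np.sin(.1415),0],[0,0,-1])
def pt(d,lat,z):
    p=mid+e*lat; p=p+pn*(d-(p-ce)@pn); p[2]=z; return p
def rel(): 
    p=ctrl.sense()['ee_pos']; print('d,lat,z',((p-ce)@pn).round(4),((p-mid)@e).round(4),p[2].round(4))
E
python3 - <<'E'
from h import *
s=ctrl.sense();p=s['ee_pos'].copy();p[2]+=.11
rows(p,RT); rows(pt(-.06,.0008,.2317),RT,p,RT)
E
```

```text
row [-0.2, 0.0, -110.0] [0.0, 0.002, 0.002] |r|deg 0.1
row [-228.0, 88.9, 4.0] [0.0, 0.0, 0.0] |r|deg 0.0
```

Emit:
{"fn": "play_rows", "kwargs": {"steps": [[0, 0, -8, 0, 0.002, 0.002, 0], [0, 0, -25, 0, 0.002, 0.002, 0], [0, 0, -45, 0, 0.002, 0.002, 0], [0, 0, -65, 0, 0.002, 0.002, 0], [0, 0, -85, 0, 0.002, 0.002, 0], [0, 0, -102, 0, 0.002, 0.002, 0], [0, 0, -110, 0, 0.002, 0.002, 0], [0, 0, -110, 0, 0.002, 0.002, 0]]}}

```text
clock: 11.58
ee_pos: [0.4605, 0.0294, 0.2369]
ee_rot: [[-0.14, 0.99, 0.005], [0.99, 0.14, -0.0], [-0.001, 0.005, -1.0]]
ft_force: [1.2, -0.1, -5.7]
width: 0.0073
finger_force: 88.1
```

Emit:
{"fn": "play_rows", "kwargs": {"steps": [[-20, 8, 0, 0, 0, 0, 0], [-55, 22, 1, 0, 0, 0, 0], [-90, 35, 2, 0, 0, 0, 0], [-125, 49, 3, 0, 0, 0, 0], [-160, 62, 4, 0, 0, 0, 0], [-190, 74, 4, 0, 0, 0, 0], [-215, 84, 4, 0, 0, 0, 0], [-228, 89, 4, 0, 0, 0, 0]]}}

```text
clock: 12.25
ee_pos: [0.5805, -0.1866, 0.2292]
ee_rot: [[-0.138, 0.99, -0.001], [0.99, 0.138, 0.001], [0.001, -0.0, -1.0]]
ft_force: [-0.3, -0.8, -4.3]
width: 0.0071
finger_force: 88.0
```

Emit:
{"fn": "play_rows", "kwargs": {"steps": [[0, 0, 0, 0, 0, 0, 0], [0, 0, 0, 0, 0, 0, 0], [0, 0, 0, 0, 0, 0, 0], [0, 0, 0, 0, 0, 0, 0], [0, 0, 0, 0, 0, 0, 0], [0, 0, 0, 0, 0, 0, 0], [0, 0, 0, 0, 0, 0, 0], [0, 0, 0, 0, 0, 0, 0]]}}

```text
clock: 12.92
ee_pos: [0.5801, -0.1836, 0.2318]
ee_rot: [[-0.141, 0.99, 0.002], [0.99, 0.141, 0.0], [-0.0, 0.002, -1.0]]
ft_force: [-0.0, 0.2, -4.2]
width: 0.0071
finger_force: 88.1
```

Run:
```python
from h import *
st();rel()
c=cap('scene'); np.savez('s3.npz',**c)
a=cv2.resize(c['color'][80:240,270:430],(600,600),interpolation=cv2.INTER_CUBIC); cv2.imwrite('pics/s3c.png',a[...,::-1])
rows(pt(-.03,.0008,.2317),RT)
```

```text
t 12.92 p [ 0.5801 -0.1836  0.2318] q [-0.5   0.5   1.23  0.    1.41 -0.64] w 0.0071 f [-0.   0.2 -4.2] 88.06522607803345
[[-0.141, 0.99, 0.002], [0.99, 0.141, 0.0], [-0.0, 0.002, -1.0]]
d,lat,z -0.0597 0.0012 0.2318
row [-0.3, 29.7, 0.2] [0.002, 0.0, -0.001] |r|deg 0.1
```

View pics/s3c.png

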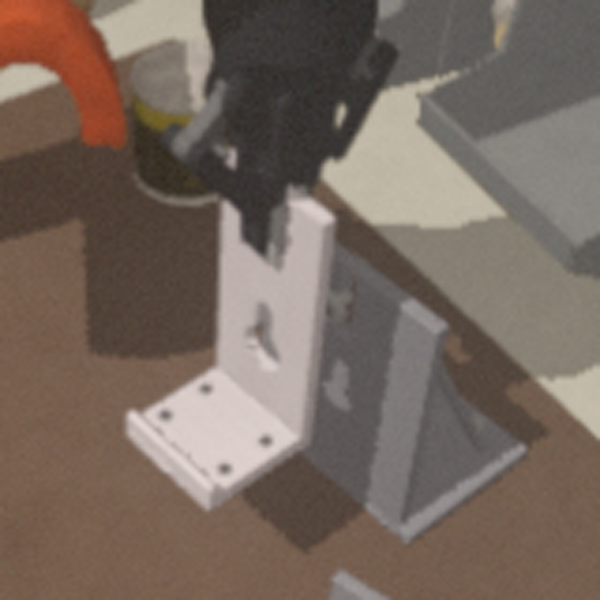

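The crop shows the bracket upright in front of the panel, with its keyhole at (262,340) in the crop and the screw behind it at (342,300). I'll check its pose numerically before pushing in.

Run:
```python
from h import *
c=dict(np.load('s3.npz'));P=cloud(c)
R=P[130:200,300:362];col=c['color'][130:200,300:362].astype(int)
d=(R-ce)@pn;l=(R-mid)@e
k=(abs(d+.0677)<.008)&(R[...,2]>.125)&(R[...,2]<.27)&(abs(l)<.05)
g=R[k];cc=g.mean(0);n=np.linalg.svd(g-cc)[2][2];n*=np.sign(n[0]);print(len(g),'n',n,'az',np.arctan2(n[1],n[0]),'front d at TCP-ish',((cc-ce)@pn),cc[2])
gl=(g-mid)@e;print('lat',np.percentile(gl,[1,99]),np.percentile(gl,[1,99]).mean())
k=(abs(R[...,2]-.118)<.005)&(d<-.075)&(d>-.13);f=R[k];cf=f.mean(0);n=np.linalg.svd(f-cf)[2][2];n*=np.sign(n[2]);fl=(f-mid)@e
print('foot',len(f),cf[2],n,'lat',np.percentile(fl,[1,99]),np.percentile(fl,[1,99]).mean())
```

```text
1213 n [0.9875955  0.15582707 0.01931441] az 0.1564941276932473 front d at TCP-ish -0.0641412488838726 0.19813519822383766
lat [-0.03459671  0.03522449] 0.0003138888158954953
foot 424 0.11965860163308727 [6.00795013e-04 1.34621270e-03 9.99998913e-01] lat [-0.0285068   0.03517983] 0.0033365139617026907
```

Emit:
{"fn": "play_rows", "kwargs": {"steps": [[0, 4, 0, 0, 0, 0, 0], [0, 8, 0, 0, 0, 0, 0], [0, 13, 0, 0, 0, 0, 0], [0, 18, 0, 0, 0, 0, 0], [0, 23, 0, 0, 0, 0, 0], [0, 28, 0, 0, 0, 0, 0], [0, 32, 0, 0, 0, 0, 0], [0, 36, 0, 0, 0, 0, 0]]}}

```text
clock: 13.63
ee_pos: [0.6162, -0.1787, 0.2317]
ee_rot: [[-0.14, 0.99, 0.002], [0.99, 0.14, 0.0], [0.0, 0.002, -1.0]]
ft_force: [0.6, -0.3, -5.4]
width: 0.007
finger_force: 88.0
```

Run:
```python
from h import *
st();rel();rows(pt(-.004,.0008,.2317),RT)
```

```text
t 13.63 p [ 0.6162 -0.1787  0.2317] q [-0.46  0.58  1.1   0.    1.46 -0.61] w 0.007 f [ 0.6 -0.3 -5.4] 88.0311119556427
[[-0.14, 0.99, 0.002], [0.99, 0.14, 0.0], [0.0, 0.002, -1.0]]
d,lat,z -0.0232 0.0009 0.2317
row [-0.1, 19.2, 0.0] [0.002, -0.0, -0.001] |r|deg 0.1
```

Emit:
{"fn": "play_rows", "kwargs": {"steps": [[0, 1.5, 0, 0.002, 0, 0, 0], [0, 3, 0, 0.002, 0, 0, 0], [0, 4.5, 0, 0.002, 0, 0, 0], [0, 6, 0, 0.002, 0, 0, 0], [0, 7.5, 0, 0.002, 0, 0, 0], [0, 9, 0, 0.002, 0, 0, 0], [0, 10, 0, 0.002, 0, 0, 0], [0, 10, 0, 0.002, 0, 0, 0]]}}

```text
clock: 14.3
ee_pos: [0.6258, -0.1774, 0.2318]
ee_rot: [[-0.14, 0.99, 0.0], [0.99, 0.14, 0.0], [0.0, 0.0, -1.0]]
ft_force: [-0.2, 0.0, -5.0]
width: 0.007
finger_force: 88.1
```

Contact-free, so the head is inside the hole. I'll push on to the panel.

Emit:
{"fn": "play_rows", "kwargs": {"steps": [[0, 1.5, 0, 0, 0, 0, 0], [0, 3, 0, 0, 0, 0, 0], [0, 4.5, 0, 0, 0, 0, 0], [0, 6, 0, 0, 0, 0, 0], [0, 7, 0, 0, 0, 0, 0], [0, 8, 0, 0, 0, 0, 0], [0, 8.5, 0, 0, 0, 0, 0], [0, 8.5, 0, 0, 0, 0, 0]]}}

```text
clock: 14.97
ee_pos: [0.6341, -0.1762, 0.2317]
ee_rot: [[-0.14, 0.99, -0.0], [0.99, 0.14, 0.0], [0.0, -0.0, -1.0]]
ft_force: [-0.2, 0.7, -4.7]
width: 0.007
finger_force: 88.0
```

Run:
```python
from h import *
st();rel()
```

```text
t 14.97 p [ 0.6341 -0.1762  0.2317] q [-0.45  0.62  1.03  0.    1.49 -0.59] w 0.007 f [-0.2  0.7 -4.7] 88.04203033447266
[[-0.14, 0.99, -0.0], [0.99, 0.14, 0.0], [0.0, -0.0, -1.0]]
d,lat,z -0.0052 0.0009 0.2317
```

Still free, with the rear face about 1 mm from the panel. I'll push on gently until contact.

Emit:
{"fn": "play_rows", "kwargs": {"steps": [[0, 0.4, 0, 0, 0, 0, 0], [0, 0.8, 0, 0, 0, 0, 0], [0, 1.2, 0, 0, 0, 0, 0], [0, 1.6, 0, 0, 0, 0, 0], [0, 1.6, 0, 0, 0, 0, 0], [0, 1.6, 0, 0, 0, 0, 0], [0, 1.6, 0, 0, 0, 0, 0], [0, 1.6, 0, 0, 0, 0, 0]]}}

```text
clock: 15.63
ee_pos: [0.6355, -0.176, 0.2318]
ee_rot: [[-0.14, 0.99, -0.0], [0.99, 0.14, 0.0], [0.0, -0.0, -1.0]]
ft_force: [-1.6, 0.2, -4.5]
width: 0.0069
finger_force: 88.2
```

Emit:
{"fn": "play_rows", "kwargs": {"steps": [[0, 0, 2, 0, 0, 0, 0], [0, 0, 5, 0, 0, 0, 0], [0, 0, 8, 0, 0, 0, 0], [0, 0, 11, 0, 0, 0, 0], [0, 0, 14, 0, 0, 0, 0], [0, 0, 16, 0, 0, 0, 0], [0, 0, 17, 0, 0, 0, 0], [0, 0, 17, 0, 0, 0, 0]]}}

```text
clock: 16.3
ee_pos: [0.6355, -0.1759, 0.2143]
ee_rot: [[-0.14, 0.99, -0.001], [0.99, 0.14, 0.0], [0.0, -0.001, -1.0]]
ft_force: [-1.2, -0.7, -6.6]
width: 0.0072
finger_force: 88.1
```

Emit:
{"fn": "play_rows", "kwargs": {"steps": [[0, 0, 2, 0, 0, 0, 0], [0, 0, 4, 0, 0, 0, 0], [0, 0, 6, 0, 0, 0, 0], [0, 0, 8, 0, 0, 0, 0], [0, 0, 9, 0, 0, 0, 0], [0, 0, 10, 0, 0, 0, 0], [0, 0, 10, 0, 0, 0, 0], [0, 0, 10, 0, 0, 0, 0]]}}

```text
clock: 16.97
ee_pos: [0.6356, -0.176, 0.2046]
ee_rot: [[-0.14, 0.99, -0.0], [0.99, 0.14, 0.0], [0.0, -0.0, -1.0]]
ft_force: [-3.2, -0.5, -5.1]
width: 0.0067
finger_force: 88.3
```

Emit:
{"fn": "play_rows", "kwargs": {"steps": [[0, 0, 0.6, 0, 0, 0, 0], [0, 0, 1.2, 0, 0, 0, 0], [0, 0, 1.8, 0, 0, 0, 0], [0, 0, 2.2, 0, 0, 0, 0], [0, 0, 2.6, 0, 0, 0, 0], [0, 0, 3, 0, 0, 0, 0], [0, 0, 3, 0, 0, 0, 0], [0, 0, 3, 0, 0, 0, 0]]}}

```text
clock: 17.63
ee_pos: [0.6356, -0.176, 0.202]
ee_rot: [[-0.14, 0.99, -0.0], [0.99, 0.14, -0.0], [-0.0, -0.0, -1.0]]
ft_force: [-5.2, -1.2, -2.5]
width: 0.0067
finger_force: 88.5
```

Emit:
{"fn": "play_rows", "kwargs": {"steps": [[0, 0, 0.5, 0, 0, 0, 0], [0, 0, 1, 0, 0, 0, 0], [0, 0, 1.5, 0, 0, 0, 0], [0, 0, 1.5, 0, 0, 0, 0], [0, 0, 1.5, 0, 0, 0, 0], [0, 0, 1.5, 0, 0, 0, 0], [0, 0, 1.5, 0, 0, 0, 0], [0, 0, 1.5, 0, 0, 0, 0]]}}

```text
clock: 18.3
ee_pos: [0.6356, -0.176, 0.2005]
ee_rot: [[-0.14, 0.99, -0.0], [0.99, 0.14, -0.0], [-0.0, -0.0, -1.0]]
ft_force: [-5.2, -0.7, -2.8]
width: 0.0069
finger_force: 88.5
```

Emit:
{"fn": "play_rows", "kwargs": {"steps": [[0, 0, 0.5, 0, 0, 0, 0], [0, 0, 1, 0, 0, 0, 0], [0, 0, 1.5, 0, 0, 0, 0], [0, 0, 2, 0, 0, 0, 0], [0, 0, 2.5, 0, 0, 0, 0], [0, 0, 2.5, 0, 0, 0, 0], [0, 0, 2.5, 0, 0, 0, 0], [0, 0, 2.5, 0, 0, 0, 0]]}}

```text
clock: 18.97
ee_pos: [0.6356, -0.1761, 0.2001]
ee_rot: [[-0.14, 0.99, 0.002], [0.99, 0.14, -0.001], [-0.001, 0.001, -1.0]]
ft_force: [-9.2, -0.1, 8.6]
width: 0.0071
finger_force: 90.1
```

Seated: the force turned to +8.6 N upward at a slot-end height of about 158 mm. I'll relax the preload slightly, open, and retreat upward.

Emit:
{"fn": "play_rows", "kwargs": {"steps": [[0, 0, -1.2, 0, 0, 0, 0], [0, 0, -1.2, 0, 0, 0, 0], [0, 0, -1.2, 0, 0, 0, 0.2], [0, 0, -1.2, 0, 0, 0, 0.4], [0, 0, -1.2, 0, 0, 0, 0.6], [0, 0, -1.2, 0, 0, 0, 0.6], [0, 0, -1.2, 0, 0, 0, 0.6], [0, 0, -1.2, 0, 0, 0, 0.6]]}}

```text
clock: 19.63
ee_pos: [0.6358, -0.1759, 0.1991]
ee_rot: [[-0.14, 0.99, 0.0], [0.99, 0.14, -0.0], [-0.0, 0.0, -1.0]]
ft_force: [-0.2, 0.4, 0.5]
width: 0.0514
finger_force: 0.0
```

Emit:
{"fn": "play_rows", "kwargs": {"steps": [[0, 0, 0, 0, 0, 0, 0.6], [0, 0, -5, 0, 0, 0, 0.6], [0, 0, -15, 0, 0, 0, 0.6], [0, 0, -30, 0, 0, 0, 0.6], [0, 0, -50, 0, 0, 0, 0.6], [0, 0, -75, 0, 0, 0, 0.6], [0, 0, -100, 0, 0, 0, 0.6], [0, 0, -120, 0, 0, 0, 0.6]]}}

```text
clock: 20.3
ee_pos: [0.6356, -0.1759, 0.3224]
ee_rot: [[-0.14, 0.99, 0.003], [0.99, 0.14, -0.001], [-0.002, 0.003, -1.0]]
ft_force: [0.2, 1.0, 0.8]
width: 0.0511
finger_force: 0.0
```

Run:
```python
from h import *
st()
c=cap('scene'); np.savez('s4.npz',**c)
a=cv2.resize(c['color'][80:240,270:430],(600,600),interpolation=cv2.INTER_CUBIC); cv2.imwrite('pics/s4c.png',a[...,::-1])
P=cloud(c);R=P[110:200,310:385];d=(R-ce)@pn;l=(R-mid)@e
k=(abs(d+.008)<.005)&(R[...,2]>.10)&(R[...,2]<.235)&(abs(l)<.033)
g=R[k];cc=g.mean(0);n=np.linalg.svd(g-cc)[2][2];n*=np.sign(n[0]);print(len(g),n,(cc-ce)@pn,cc[2])
k=(d<-.003)&(d>-.014)&(abs(l)<.05)&(R[...,2]>.19);g=R[k];gl=(g-mid)@e;print('lat',np.percentile(gl,[1,99]),'top z',np.percentile(g[:,2],99.5))
k=(d<-.02)&(d>-.065)&(abs(R[...,2]-.088)<.01)&(abs(l)<.04);f=R[k];print('foot z',len(f),np.median(f[:,2]) if len(f) else 0)
```

```text
t 20.3 p [ 0.6356 -0.1759  0.3224] q [-0.45  0.6   0.83  0.    1.7  -0.59] w 0.0511 f [0.2 1.  0.8] 0.0
[[-0.14, 0.99, 0.003], [0.99, 0.14, -0.001], [-0.002, 0.003, -1.0]]
1077 [0.99033792 0.13857707 0.00521477] -0.008357756792505637 0.17449031177695057
lat [-0.03514705  0.03473777] top z 0.24177499638047262
foot z 442 0.08784971762915861
```

View pics/s4c.png

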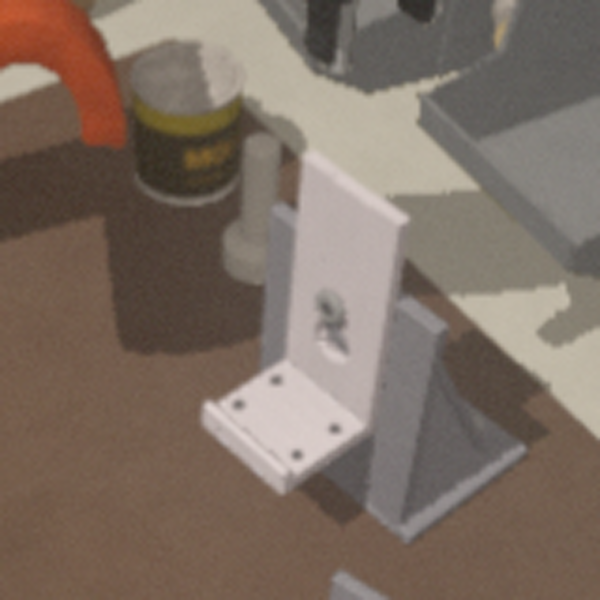

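The crop shows the bracket hanging on the screw, with the screw head at the slot's upper end (330,300). The plate is flush with the panel within 0.5 mm and centred, the slot end is at about 0.159 m, and the robot is clear.

```bash
python3 -c "
from bench import job
print(job.sign_off())"
```

```text
the job is handed in; nothing more can be done
None
```

I stood the bracket upright, gripped it again by its top edge and hung it on the panel's screw. The last image showed it upright, centred and flush, with the gripper clear, and I handed the job in at about 20 s; no verdict was returned.

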